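Put the piled-up bench tools back into their shadow-foam tiles

ROBOT

A 6-joint arm with a two-finger parallel gripper is mounted at the origin on the work surface. World frame = base frame: x ahead of the robot, y to its left, z up, the work surface at z = 0. Lengths are in m, angles in rad, forces in N, time in s.
With the tool pointing down it reaches from about 0.425 to 0.95 m from the base axis. Payload 3.5 kg.
Tool frame: the origin (TCP) lies on the centre line of the jaws, within the pads' length; the fingertips stand 14 mm ahead of it and the grasp point (between the pads) lies 5 mm behind it (ctrl.finger_overhang is the distance from the TCP to the fingertips, in m); z points along the fingers, y is the line along which they close (so a half turn about z gives the same grasp; the last joint's range is limited). The gripper opens to 85 mm and grips with 20 to 120 N. Pads are 22 mm wide; open, the fingers measure 114 mm over their backs; the gripper's body (76 mm by 85 mm) begins 54 mm behind the grasp point. The pads swing forward as they close: fully open they stand 13 mm farther back than shut.
Start: joints at [-1.456, 0.286, 1.577, -0, 1.279, -0.15], TCP at [0.177, -0.651, 0.245] pointing down, gripper open.
Joint ranges: [-2.77, 2.77], [-0.9, 2.22], [0.21, 2.48], [-1.53, 4.67], [0.24, 2.81], [-2.84, 2.84]. Speed limits (rad/s): [2.79, 2.79, 3.14, 3.14, 3.14, 3.14].

INTERFACE

Orientations are given as a unit quaternion [x, y, z, w].
In Python, from plant import ctrl gives the robot as it stands.
- The arm moves only by the tool send_rows, never from a script. Its argument "moves" is text: rows parted by semicolons, each of 7 numbers parted by spaces: the turn, a rotation vector about the tool's x, y, z in units of 360 degrees (1.0 is 360 degrees), then the shift along the tool's x, y, z in units of 20 cm (1.0 is 20 cm), then the gripper's target within -1 to 1 (fully open at 1, half-way at 0, shut at -1). A call has 1 to 12 rows; each row is the pose to reach, as a shift and turn from the pose commanded when the call began, along the tool's axes at that moment, turning the shorter way round; what a row does not reach only later rows make up. A row lasts 1/8 s, in which the tool goes at most 62.5 mm and 10.7 degrees, less where a joint would pass 70% of its speed; a pose out of reach is approached as far as the arm can. A call with a number of a shift or a turn outside -1 to 1 is refused whole. A call with a gripper value outside its range is refused whole. The fingers move at their own pace and stop on an object; "newtons" is the grip in N (left out, the last holds). Time passes only in rows, so rows that repeat a pose let the fingers close. It gives the time, the measured TCP pose, the force, the opening and the grip force at its end, in the units of the state.
- ctrl.get_state(): the state, without advancing time (a new reading comes with each control period).
- ctrl.read_camera(name): name is "side" or "top"; returns a dict with "image" (420x560x3 uint8, red, green, blue), "fovy" (degrees; the focal length in pixels is half the picture's height over the tangent of half this angle, whatever the lens; pixels are square), "cx", "cy" (the principal point, pixels), "extrinsics" (4x4, takes a point from camera to world coordinates). Camera axes: x right, y up, looking along -z (the intrinsics and any distortion apply to the point x, -y, -z); pixel columns grow to the right and rows downward; lengths in m; the calibration is good to about 2 mm. A picture is of the moment at which its call begins. There is no depth.
- ctrl.sign_off(): hands the job in; it is judged then, once.
The state is a dict: "time": time; "qpos": joint angles; "dq": joint speeds; "joint_efforts": joint torques, N m; "eef_pos": TCP position; "tcp_rot": TCP orientation; "contact_force": force on the tool from outside, world axes, zero at the start; "wrist_torque": the same for the moment, N m; "opening": opening from 0.0 (shut) to 1.0 (fully open); "finger_force": force on a finger pad.
Only numpy, scipy, OpenCV 4.12 (cv2) and the standard library are available. Lean on these libraries where they do the work, as an engineer would, in place of code of your own. Each camera call takes 0.05 s, during which the arm holds its last target. There are 200 camera calls.

TASK

Someone piled the bench tools up to wipe the table. Take the pile apart and lay each tool (tin, tape measure, power bank, multimeter) back in the foam tile whose cut-out is made for it: flat on the yellow floor, face up and lined up with the cut-out, set down gently without dropping or tipping anything. The pliers and the highlighter stay where they lie.

Things in the scene. Friction and masses are not known exactly. Their poses are not given: they have to be found in the camera images.
- multimeter: Pocket multimeter, the bottom of the pile, lying face up on the table: black face with a green display, a grey dial and three jacks, in a red rubber frame. 120 mm long (its x axis, display towards +x), 60 mm wide (y), 30 mm high, 220 g. A plain box for gripping; the top of the frame is level, so the power bank rests 30 mm above the origin. Origin: centre of the underside, z up.
- power_bank: Blue power bank, second from the bottom, lying flat on the multimeter roughly lengthwise with it: 90 mm long (x), 54 mm wide (y), 22 mm high, 190 g. Origin: centre of the underside, z up.
- tape_measure: Orange and black pocket tape measure lying on its side on the power bank: 58 mm long (x, the steel end hook at +x), 46 mm wide (y), 26 mm high, flat on top, 130 g. Origin: centre of the underside, z up.
- tin: Round bare-aluminium screw-lid tin, the top of the pile, standing on the tape measure: 36 mm across the lid (upper 8 mm), 35 mm across below it, 24 mm high, 45 g. Origin: centre of the underside, z up.
- tile_multimeter: Foam tile of the multimeter, fixed: dark grey, 160 x 110 mm (x, y), 12 mm thick; largest rectangular cut-out, 136 x 76 mm, floor yellow, 4 mm above the table: 8 mm of room round the tool, plus a finger notch mid-way along each long side (+-y), 32 mm wide, 12 mm further out. Tool either way round, length along the tile's x. Origin: centre of the tile's underside, under the middle of the cut-out.
- tile_power_bank: Foam tile of the power bank, fixed: 130 x 104 mm (x, y), rectangular cut-out 106 mm (x) by 70 mm (y). Thickness (12 mm), floor height (yellow, 4 mm above the table), room, finger notches and origin as for the multimeter's tile; either way round, length along x.
- tile_tape_measure: Foam tile of the tape measure, fixed: 118 x 92 mm (x, y), smallest rectangular cut-out, 74 mm (x) by 62 mm (y). Thickness, floor height, room, finger notches and origin as for the others; either way round, length along x.
- tile_tin: Foam tile of the tin, fixed: 76 x 76 mm with a round cut-out 52 mm across in its middle. Thickness, floor height, room (8 mm) and origin as for the others; no notches. Any turn of the tin will do.
- pliers: Small jewellery pliers with grey handles, loose, lying on the table, to be left alone: about 130 mm long (x, steel jaws at +x), 55 mm wide, 14 mm high. Origin: near the joint of the pliers, at table height.
- highlighter: Yellow-green highlighter pen, loose, lying on the table, to be left alone: 115 mm long (x, cap at +x), 18 mm wide, 15 mm high. Origin: about its middle, on its underside.
Mind the look-alikes: they are no part of the job. There is more than one size of the multimeter; the job needs the larger.

How it is judged:
At the end, for the whole second after the job is handed in: Each of the four tools lies at rest, face up and flat (within 3.4 degrees), on the yellow floor of its own tile's cut-out (underside within 3 mm of the floor), centred within 12 mm, its length along the cut-out (multimeter within 11, power bank 14, tape measure 20 degrees, either way round) (horizontal distance between multimeter and tile_multimeter below 0.012 m and z of multimeter in the frame of tile_multimeter below 0.007 m and angle between each of multimeter, power_bank, tape_measure, tin's own z axis and vertical below 0.06 rad and angle between the x axis of multimeter and the x axis of tile_multimeter, either way round below 0.2 rad and linear speed of each of multimeter, power_bank, tape_measure, tin below 0.02 m/s and horizontal distance between power_bank and tile_power_bank below 0.012 m and z of power_bank in the frame of tile_power_bank below 0.007 m and angle between the x axis of power_bank and the x axis of tile_power_bank, either way round below 0.25 rad and horizontal distance between tape_measure and tile_tape_measure below 0.012 m and z of tape_measure in the frame of tile_tape_measure below 0.007 m and angle between the x axis of tape_measure and the x axis of tile_tape_measure, either way round below 0.35 rad and horizontal distance between tin and tile_tin below 0.012 m and z of tin in the frame of tile_tin below 0.007 m); the robot touches nothing.
It fails at once if a tool is tipped over (by more than 35 degrees) (angle between any of multimeter, power_bank, tape_measure, tin's own z axis and vertical above 0.61 rad).
It fails at once if a tool is dropped: falls freely, out of the fingers, faster than 0.6 m/s (a fall of about 20 mm) ((contact force between the fingers and multimeter below 0.05 N and linear speed of multimeter above 0.6 m/s) or (contact force between the fingers and power_bank below 0.05 N and linear speed of power_bank above 0.6 m/s) or (contact force between the fingers and tape_measure below 0.05 N and linear speed of tape_measure above 0.6 m/s) or (contact force between the fingers and tin below 0.05 N and linear speed of tin above 0.6 m/s)).
It fails at once if the pliers or the highlighter are moved by more than 20 mm (distance of any of pliers, highlighter from where it was at the start of the episode above 0.02 m).
It also fails if it takes over 131 s, if anything falls off the work surface, if the arm or the gripper's body presses on something with over 40 N, if the wrist force passes 120 N, or if a joint passes its speed limit or range.

## Working session

There is one attempt and no reset: what is moved stays moved. The work goes in short steps, Python scripts to look and compute and a tool call to move; the robot and the scene stay as the last step left them, time stands still between calls to the robot, and variables do not carry over. Pictures are saved under pics/ and viewed, at most 17 in all, crops included, and the job is handed in when it is done.

Besides the shell and the picture viewer there is one more tool, called after "Request:" as a command line: name --argument value ..., lists and objects as JSON in quotes. send_rows: Moves the arm, as the interface text tells. Its arguments: {"type":"object","properties":{"moves":{"type":"string"},"newtons":{"type":"number"}},"required":["moves"]}

```bash
mkdir -p pics; ls
python3 - <<'E'
from plant import ctrl
import cv2,numpy as np
for n in("top","side"):
    c=ctrl.read_camera(n); cv2.imwrite(f"pics/{n}0.png",c["image"][:,:,::-1]); print(n,{k:v for k,v in c.items() if k!="image"})
print(ctrl.get_state(), ctrl.finger_overhang)
E
```

```text
pics
top {'fovy': 49.0004660094838, 'cx': 279.69863535295457, 'cy': 207.06117999528396, 'extrinsics': array([[ 0.00717583,  0.99419418, -0.10736124,  0.4099459 ],
       [-0.99982047,  0.00525037, -0.01820632, -0.04234914],
       [-0.01753693,  0.10747261,  0.99405337,  1.09477687],
       [ 0.        ,  0.        ,  0.        ,  1.        ]])}
side {'fovy': 54.012047784181405, 'cx': 281.7174469378937, 'cy': 211.83751778830302, 'extrinsics': array([[-0.88516094,  0.32892106, -0.32909124,  0.23175196],
       [-0.46527931, -0.62224542,  0.62954412,  0.51562446],
       [ 0.0022948 ,  0.71036721,  0.70382751,  0.67227029],
       [ 0.        ,  0.        ,  0.        ,  1.        ]])}
{'time': 0.1, 'qpos': array([-1.45599561e+00,  2.87098660e-01,  1.57804579e+00,  1.67650182e-05,
        1.27862725e+00, -1.50005166e-01]), 'dq': array([-1.08530689e-03, -6.20335581e-04, -3.81205784e-03, -7.35896802e-05,
        7.90777956e-04,  3.32594484e-04]), 'joint_efforts': array([ 6.34056923e-04, -4.07296371e+01, -2.93697882e+01, -1.57340519e-04,
        3.41922845e-03,  5.98226194e-06]), 'eef_pos': array([ 0.17662448, -0.65088543,  0.24406286]), 'tcp_rot': array([ 9.91247260e-01,  1.32013949e-01,  2.72005078e-05, -1.08921734e-03]), 'contact_force': array([-0.76607631,  0.04071598,  0.34947734]), 'wrist_torque': array([-0.00347036, -0.00058335, -0.0038172 ]), 'finger_force': 0.0, 'opening': 1.000623723170399} 0.014
```

View pics/top0.png

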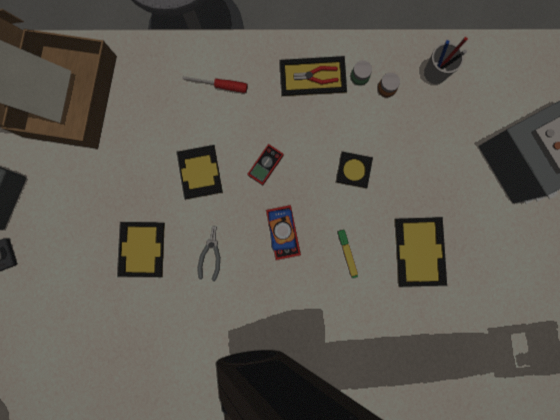

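View pics/side0.png

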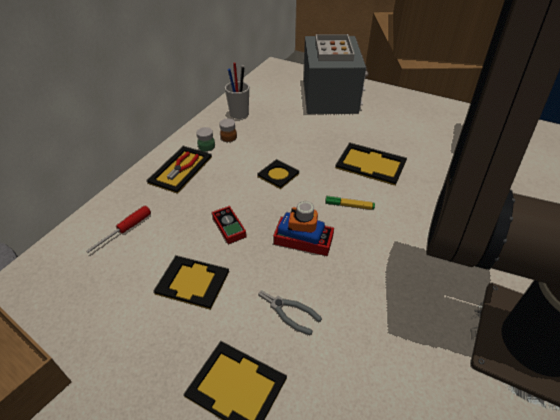

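The top view shows the pile at (283,232), and the tiles for the tin at (354,169), tape measure at (200,172), power bank at (141,249) and multimeter at (421,251). Next I'll measure the tiles and zoom in on the pile.

```bash
cat > h.py <<'E'
import numpy as np,cv2
def ray(c,u,v):
    f=210/np.tan(np.radians(c["fovy"]/2)); E=np.array(c["extrinsics"])
    return E[:3,3],E[:3,:3]@np.array([(u-c["cx"])/f,-(v-c["cy"])/f,-1])
def plane(c,u,v,z):
    o,d=ray(c,u,v); return (o+d*(z-o[2])/d[2])
def proj(c,p):
    f=210/np.tan(np.radians(c["fovy"]/2)); E=np.array(c["extrinsics"]); q=E[:3,:3].T@(np.array(p)-E[:3,3])
    return c["cx"]-f*q[0]/q[2], c["cy"]+f*q[1]/q[2]
def rect(pts):
    (cx,cy),(w,h),a=cv2.minAreaRect(np.float32(pts)*1000)
    if w<h: w,h,a=h,w,a+90
    return np.round([cx,cy,w,h,(a+90)%180-90],1)   # mm, deg of long axis
E
python3 - <<'E'
from plant import ctrl
from h import *
top=ctrl.read_camera("top"); im=top["image"]; hsv=cv2.cvtColor(im,cv2.COLOR_RGB2HSV)
side=ctrl.read_camera("side"); hs=cv2.cvtColor(side["image"],cv2.COLOR_RGB2HSV)
T={"mm":(421,251),"pb":(141,249),"tape":(200,172),"tin":(354,169)}
S={"mm":(372,163),"pb":(236,384),"tape":(192,282),"tin":(278,173)}
for n in T:
  for c,h,P in((top,hsv,T),(side,hs,S)):
    for nm,z,m in(("yel",.004,cv2.inRange(h,(18,120,60),(32,255,255))),("dark",.012,cv2.inRange(h,(0,0,0),(180,255,60)))):
        cs,_=cv2.findContours(m,cv2.RETR_EXTERNAL,cv2.CHAIN_APPROX_NONE)
        k=[q for q in cs if len(q)>20 and cv2.pointPolygonTest(q,P[n],False)>=0]
        if k: print(n,nm,rect([plane(c,*p[0],z)[:2] for p in k[0]]))
a=cv2.resize(im[195:270,235:335],None,fx=6,fy=6,interpolation=cv2.INTER_CUBIC)
b=cv2.resize(side["image"][190:265,255:355],None,fx=6,fy=6,interpolation=cv2.INTER_CUBIC)
g=lambda x:np.uint8(255*(x/255.)**.6)
cv2.imwrite("pics/ztop.png",g(a)[:,:,::-1]);cv2.imwrite("pics/zside.png",g(b)[:,:,::-1])
E
```

```text
mm yel [ 425.2 -352.8  137.4   99.2    3.9]
mm dark [ 425.  -350.5  158.1  111.2    2. ]
mm yel [ 422.9 -356.3  137.5   94.4    2.3]
mm dark [ 421.1 -344.8  158.3  117.2    2. ]
pb yel [4.251e+02 3.066e+02 1.063e+02 9.310e+01 3.000e-01]
pb dark [ 4.261e+02  3.038e+02  1.278e+02  1.055e+02 -4.000e-01]
pb yel [424.1 305.5 106.   93.6  -0.6]
tape yel [612.6 172.2  86.   74.6 -79.3]
tape dark [611.4 170.5 117.9  91.9  11.1]
tape yel [611.5 170.6  84.   72.7 -79.4]
tape dark [606.9 175.3 119.6  94.5  11. ]
tin yel [ 6.193e+02 -1.986e+02  5.110e+01  5.030e+01  2.000e-01]
tin dark [ 617.7 -198.5   76.    75.1  -10.9]
tin yel [ 617.2 -200.6   51.    43.9   27.9]
tin dark [ 613.1 -192.6   80.8   79.1   78.9]
```

View pics/ztop.png

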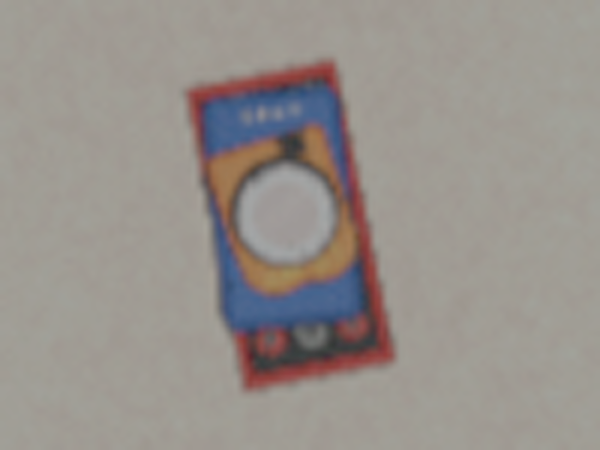

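View pics/zside.png

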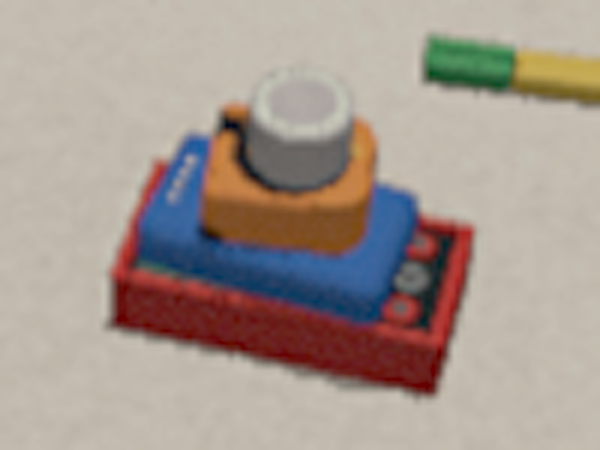

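Top zoom: tin lid at about (286,214), orange tape below it, blue power bank, and red multimeter corners at (188,92), (333,62), (393,360) and (245,388). The jacks are at the bottom, so the display points to +x. The side zoom shows the stack is upright. Next I'll measure each item by colour.

```bash
cat >> h.py <<'E'
from scipy.spatial.transform import Rotation as R
def goto(s,x,y,z,head):
    "shift/turn numbers for a target TCP (m), tool-x heading (deg)"
    r=R.from_quat(s["tcp_rot"]); d=r.inv().apply(np.array([x,y,z])-s["eef_pos"])/.2
    t=R.from_euler('z',head,degrees=True)*R.from_quat([1,0,0,0])
    v=(r.inv()*t).as_rotvec()/(2*np.pi)
    return "turn",np.round(v,4),"shift",np.round(d,4)
E
python3 - <<'E'
from plant import ctrl
from h import *
c=ctrl.read_camera("top"); h=cv2.cvtColor(c["image"],cv2.COLOR_RGB2HSV)
sd=ctrl.read_camera("side"); hs=cv2.cvtColor(sd["image"],cv2.COLOR_RGB2HSV)
def ent(nm,z,lo,hi,lo2=None,hi2=None):
  for cc,hh,b in((c,h,(195,265,255,310)),(sd,hs,(190,265,265,345))):
    m=cv2.inRange(hh,lo,hi)
    if lo2: m|=cv2.inRange(hh,lo2,hi2)
    k=np.zeros_like(m);k[b[0]:b[1],b[2]:b[3]]=m[b[0]:b[1],b[2]:b[3]]
    k=cv2.morphologyEx(k,cv2.MORPH_OPEN,np.ones((2,2))); v,u=np.nonzero(k)
    print(nm,len(u),rect([plane(cc,a,e,z)[:2] for a,e in zip(u,v)]))
    break
ent("mm",.03,(0,120,50),(5,255,255),(170,120,50),(180,255,255))
ent("pb",.052,(105,100,40),(125,255,255))
ent("tape",.078,(8,120,60),(20,255,255))
Z=lambda x,y:(235+(x+.5)/6-.5,195+(y+.5)/6-.5)
print("tin top",plane(c,*Z(286,214),.102))
P=lambda x,y:(255+(x+.5)/6-.5,190+(y+.5)/6-.5)
print("tin side",plane(sd,*P(301,104),.102))
print("tape corners", [np.round(plane(c,*Z(*p),.078)[:2]*1000) for p in((207,160),(325,125),(358,262),(258,294))])
print("mm corners", [np.round(plane(c,*Z(*p),.03)[:2]*1000) for p in((188,92),(333,62),(393,360),(245,388))])
print(goto(ctrl.get_state(),.46,-.05,.2,10))
E
```

```text
mm 216 [464.8 -32.9 117.4  57.8  11.5]
pb 325 [469.7 -30.1  89.1  52.6   7.5]
tape 188 [466.9 -31.7  54.   44.3  20.8]
tin top [ 0.4669266  -0.03002707  0.102     ]
tin side [ 0.46433376 -0.02820684  0.102     ]
tape corners [array([488.,  -0.]), array([501., -44.]), array([451., -56.]), array([439., -20.])]
mm corners [array([518.,   9.]), array([530., -47.]), array([415., -70.]), array([404., -14.])]
('turn', array([-0.0001, -0.    ,  0.0144]), 'shift', array([ 2.1542, -2.5305,  0.2265]))
```

Request:
send_rows --moves "0 0 0.005 0.18 -0.21 0 0.4; 0 0 0.01 0.36 -0.42 0 0.4; 0 0 0.014 0.54 -0.63 0 0.4; 0 0 0.014 0.72 -0.84 0 0.4" --newtons 30

```text
time: 0.8
eef_pos: [0.2722, -0.45, 0.2454]
tcp_rot: [0.996, 0.088, 0.0, 0.0]
contact_force: [-0.0, 0.1, 1.7]
opening: 0.701
finger_force: 0.0
```

Request:
send_rows --moves "0 0 0 0.2 -0.23 0 0.4; 0 0 0 0.4 -0.46 0 0.4; 0 0 0 0.58 -0.69 0 0.4; 0 0 0 0.76 -0.9 0 0.4"

```text
time: 1.3
eef_pos: [0.3903, -0.2458, 0.2456]
tcp_rot: [0.996, 0.088, 0.0, 0.0]
contact_force: [0.5, -0.8, 0.9]
opening: 0.7
finger_force: 0.0
```

Request:
send_rows --moves "0 0 0 0.2 -0.2 0 0.4; 0 0 0 0.4 -0.4 0.1 0.4; 0 0 0 0.6 -0.6 0.2 0.4; 0 0 0 0.6 -0.6 0.25 0.4; 0 0 0 0.6 -0.6 0.25 0.4"

```text
time: 1.92
eef_pos: [0.486, -0.1083, 0.1944]
tcp_rot: [0.996, 0.089, -0.001, -0.0]
contact_force: [-0.5, -0.2, -0.1]
opening: 0.697
finger_force: 0.0
```

Run:
```python
from plant import ctrl
from h import *
s=ctrl.get_state(); print(s["time"],s["eef_pos"],s["qpos"],s["opening"],s["contact_force"]); print(goto(s,.466,-.029,.150,11)); print(goto(s,.466,-.029,.102,11))
```

```text
1.925 [ 0.48601883 -0.10826606  0.19439279] [-4.23006001e-01 -5.85353433e-02  2.05049186e+00 -5.16552270e-04
  1.15180334e+00  9.70421812e-01] 0.6968920581570551 [-0.4717323  -0.20692286 -0.11620053]
('turn', array([-0.0001,  0.0003, -0.0023]), 'shift', array([-0.0281, -0.4076,  0.2224]))
('turn', array([-0.0001,  0.0003, -0.0023]), 'shift', array([-0.0276, -0.4074,  0.4624]))
```

Request:
send_rows --moves "0 0 0 0 -0.15 0 0.4; 0 0 0 -0.03 -0.3 0 0.4; 0 0 0 -0.03 -0.41 0 0.4; 0 0 0 -0.03 -0.41 0.1 0.4; 0 0 0 -0.03 -0.41 0.25 0.4; 0 0 0 -0.03 -0.41 0.35 0.4; 0 0 0 -0.03 -0.41 0.42 0.4; 0 0 0 -0.03 -0.41 0.46 0.4; 0 0 0 -0.03 -0.41 0.46 0.4; 0 0 0 -0.03 -0.41 0.46 0.4"

```text
time: 3.18
eef_pos: [0.467, -0.0291, 0.1042]
tcp_rot: [0.996, 0.088, 0.001, 0.0]
contact_force: [-0.3, 0.1, -0.1]
opening: 0.703
finger_force: 0.0
```

Run:
```python
from plant import ctrl
from h import *
c=ctrl.read_camera("side");print(ctrl.get_state()["eef_pos"])
cv2.imwrite("pics/s1.png",cv2.resize(c["image"][130:280,230:380],None,fx=4,fy=4,interpolation=cv2.INTER_CUBIC)[:,:,::-1])
```

```text
[ 0.46700314 -0.0289886   0.10420613]
```

View pics/s1.png

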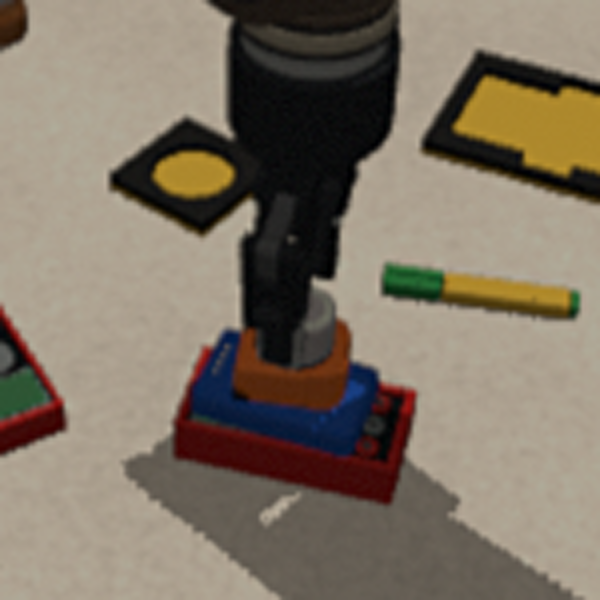

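The near finger (275,340) stands beside the tin, with its tip above the tape. Closing now.

Request:
send_rows --moves "0 0 0 0 0 0 0; 0 0 0 0 0 0 -0.3; 0 0 0 0 0 0 -0.6; 0 0 0 0 0 0 -0.6; 0 0 0 0 0 0 -0.6; 0 0 0 0 0 -0.03 -0.6; 0 0 0 0 0 -0.1 -0.6; 0 0 0 0 0 -0.2 -0.6; 0 0 0 0 0 -0.3 -0.6;0 0 0 0 0 -0.3 -0.6"

```text
time: 4.47
eef_pos: [0.4676, -0.0291, 0.1655]
tcp_rot: [0.996, 0.088, 0.002, 0.001]
contact_force: [0.5, -0.2, -0.5]
opening: 0.4
finger_force: 29.9
```

Run:
```python
from plant import ctrl
from h import *
s=ctrl.get_state(); print(s["time"],s["eef_pos"],s["qpos"],s["opening"]); print(goto(s,.618,-.199,.09,11)); print(goto(s,.618,-.199,.031,11))
```

```text
4.475 [ 0.46760893 -0.02912301  0.16550927] [-2.79266685e-01 -9.75247087e-02  2.14380648e+00  9.86465882e-06
  1.09066714e+00  1.11463844e+00] 0.3996426163436226
('turn', array([ 0.0003, -0.0007, -0.0024]), 'shift', array([0.5892, 0.9677, 0.382 ]))
('turn', array([ 0.0003, -0.0007, -0.0024]), 'shift', array([0.5879, 0.9671, 0.677 ]))
```

Request:
send_rows --moves "0 0 0 0.08 0.14 0 -0.6; 0 0 0 0.2 0.32 0 -0.6; 0 0 0 0.3 0.5 0 -0.6; 0 0 0 0.4 0.66 0.1 -0.6; 0 0 0 0.5 0.82 0.2 -0.6; 0 0 0 0.56 0.92 0.3 -0.6; 0 0 0 0.59 0.965 0.36 -0.6; 0 0 0 0.59 0.965 0.4 -0.6; 0 0 0 0.59 0.965 0.4 -0.6; 0 0 0 0.59 0.965 0.4 -0.6"

```text
time: 5.72
eef_pos: [0.6165, -0.1975, 0.0842]
tcp_rot: [0.996, 0.089, 0.0, 0.0]
contact_force: [0.6, 1.1, 0.8]
opening: 0.407
finger_force: 30.0
```

Run:
```python
from plant import ctrl
from h import *
c=ctrl.read_camera("side")
s=ctrl.get_state(); print(s["time"],s["eef_pos"],s["opening"]); print(goto(s,.618,-.199,.031,11))
cv2.imwrite("pics/s2.png",cv2.resize(c["image"][90:220,200:360],None,fx=4,fy=4,interpolation=cv2.INTER_CUBIC)[:,:,::-1])
```

```text
5.775 [ 0.61670656 -0.19758721  0.0844286 ] 0.3999101954506732
('turn', array([ 0.0001, -0.0002, -0.0023]), 'shift', array([0.0048, 0.0079, 0.2672]))
```

View pics/s2.png

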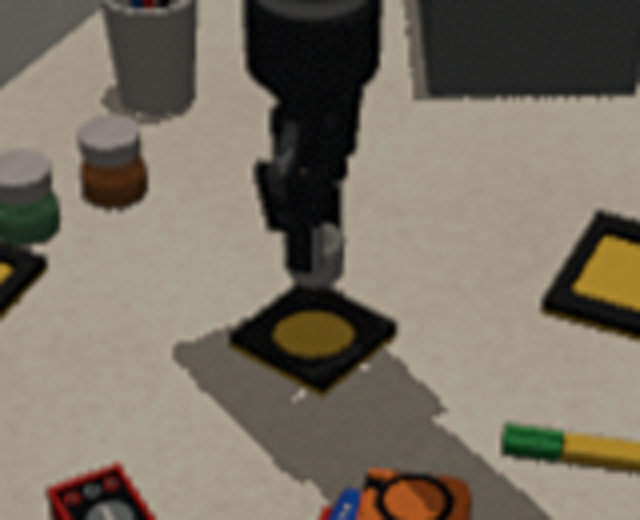

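The tin (320,255) hangs just above the tile hole (315,333), so I'll lower it slowly.

Request:
send_rows --moves "0 0 0 0.005 0.008 0.06 -0.6; 0 0 0 0.005 0.008 0.13 -0.6; 0 0 0 0.005 0.008 0.19 -0.6; 0 0 0 0.005 0.008 0.23 -0.6; 0 0 0 0.005 0.008 0.25 -0.6; 0 0 0 0.005 0.008 0.265 -0.6; 0 0 0 0.005 0.008 0.27 -0.6; 0 0 0 0.005 0.008 0.27 -0.6"

```text
time: 6.78
eef_pos: [0.618, -0.1996, 0.0301]
tcp_rot: [0.996, 0.088, 0.0, 0.0]
contact_force: [-1.7, -1.0, 3.6]
opening: 0.398
finger_force: 30.2
```

Contact at z 0.030, as predicted. I'll release and rise.

Request:
send_rows --moves "0 0 0 0 0 0 -0.1; 0 0 0 0 0 0 0.1; 0 0 0 0 0 0 0.2; 0 0 0 0 0 0 0.2; 0 0 0 0 0 -0.05 0.2; 0 0 0 0 0 -0.15 0.2; 0 0 0 0 0 -0.35 0.3; 0 0 0 0 0 -0.55 0.3; 0 0 0 0 0 -0.6 0.3;0 0 0 0 0 -0.6 0.3"

```text
time: 8.02
eef_pos: [0.6182, -0.1996, 0.1508]
tcp_rot: [0.996, 0.088, 0.001, 0.001]
contact_force: [-0.4, -0.7, -0.6]
opening: 0.647
finger_force: 0.0
```

Run:
```python
from plant import ctrl
from h import *
c=ctrl.read_camera("side")
s=ctrl.get_state(); print(s["time"],s["eef_pos"],s["opening"])
print("tin expected px",proj(c,[.618,-.199,.028]))
cv2.imwrite("pics/s3.png",cv2.resize(c["image"][130:290,220:400],None,fx=4,fy=3.5,interpolation=cv2.INTER_CUBIC)[:,:,::-1])
h=cv2.cvtColor(c["image"],cv2.COLOR_RGB2HSV)
m=cv2.inRange(h,(8,120,60),(20,255,255)); m[:195]=0;m[265:]=0;m[:,:265]=0;m[:,345:]=0
n,l,st,ce=cv2.connectedComponentsWithStats(m);k=1+np.argmax(st[1:,4]);v,u=np.nonzero(l==k);print("tape side blob",st[k],ce[k])
print(goto(s,.469,-.03,.15,18));print(goto(s,.469,-.03,.072,18))
```

```text
8.075 [ 0.61727984 -0.19920804  0.14892182] 0.6484682122103376
tin expected px (np.float64(277.3708577201472), np.float64(166.23368163523028))
tape side blob [289 209  29  23 350] [303.56       222.61142857]
('turn', array([-0.0001,  0.0001, -0.0219]), 'shift', array([-0.581 , -0.9633, -0.0046]))
('turn', array([-0.0001,  0.0001, -0.0219]), 'shift', array([-0.5808, -0.9631,  0.3854]))
```

View pics/s3.png

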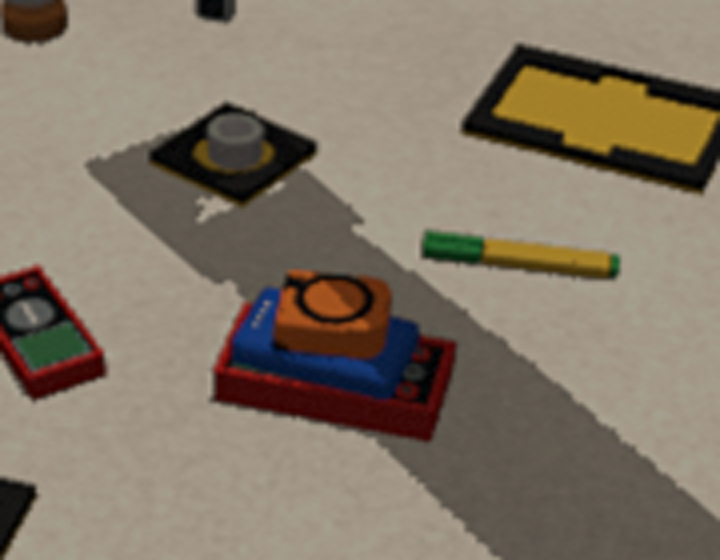

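The tin stands in its hole (235,140) and the rest of the pile is undisturbed. The tape measure is next.

Request:
send_rows --moves "0 0 -0.005 -0.15 -0.25 0 0.5; 0 0 -0.01 -0.3 -0.5 0 0.5; 0 0 -0.022 -0.45 -0.75 0 0.5; 0 0 -0.022 -0.58 -0.963 0 0.5; 0 0 -0.022 -0.58 -0.963 0.1 0.5; 0 0 -0.022 -0.58 -0.963 0.25 0.5; 0 0 -0.022 -0.58 -0.963 0.34 0.5; 0 0 -0.022 -0.58 -0.963 0.385 0.5; 0 0 -0.022 -0.58 -0.963 0.385 0.5; 0 0 -0.022 -0.58 -0.963 0.385 0.5"

```text
time: 9.32
eef_pos: [0.4701, -0.0304, 0.0728]
tcp_rot: [0.988, 0.157, 0.0, 0.0]
contact_force: [-0.4, 0.0, -0.4]
opening: 0.745
finger_force: 0.0
```

Run:
```python
from plant import ctrl
from h import *
c=ctrl.read_camera("side")
s=ctrl.get_state(); print(s["time"],s["eef_pos"],s["opening"],s["contact_force"])
cv2.imwrite("pics/s4.png",cv2.resize(c["image"][170:280,240:360],None,fx=5,fy=5,interpolation=cv2.INTER_CUBIC)[:,:,::-1])
```

```text
9.375 [ 0.47025395 -0.03041443  0.07302867] 0.7517783666757735 [-0.01944369  0.26650972 -0.24818427]
```

View pics/s4.png

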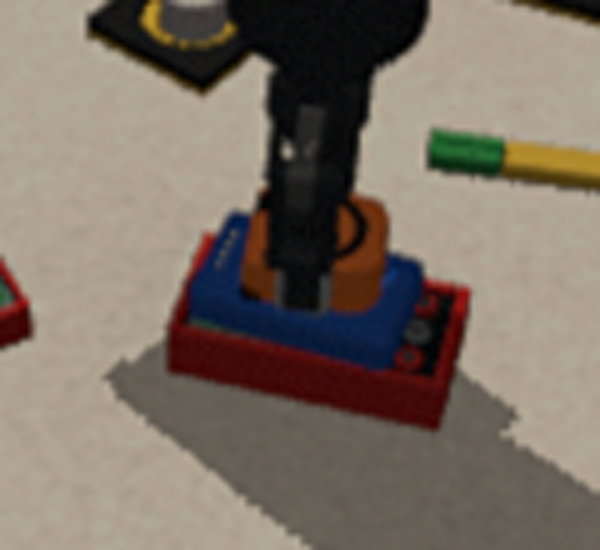

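The near finger (303,300) stands beside the tape with its tip just above the power bank. Closing now.

Request:
send_rows --moves "0 0 0 0 0 0 0.2; 0 0 0 0 0 0 0; 0 0 0 0 0 0 -0.3; 0 0 0 0 0 0 -0.3; 0 0 0 0 0 0 -0.3; 0 0 0 0 0 -0.02 -0.3; 0 0 0 0 0 -0.08 -0.3; 0 0 0 0 0 -0.2 -0.3; 0 0 0 0 0 -0.35 -0.3;0 0 0 0 0 -0.4 -0.3;0 0 0 0 0 -0.4 -0.3" --newtons 40

```text
time: 10.75
eef_pos: [0.4699, -0.0303, 0.1528]
tcp_rot: [0.988, 0.157, 0.001, 0.0]
contact_force: [-0.6, 0.4, -1.3]
opening: 0.53
finger_force: 42.9
```

Run:
```python
from plant import ctrl
from h import *
s=ctrl.get_state(); print(s["time"],s["eef_pos"],s["opening"],s["qpos"]); print(goto(s,.612,.171,.08,11)); print(goto(s,.612,.171,.025,11))
```

```text
10.75 [ 0.46985174 -0.03027836  0.15280513] 0.5296280384123546 [-2.80316153e-01 -7.24768088e-02  2.14628626e+00 -3.68881499e-05
  1.06645601e+00  9.75378851e-01]
('turn', array([ 0.0001, -0.0002,  0.0196]), 'shift', array([ 0.9873, -0.7368,  0.3645]))
('turn', array([ 0.0001, -0.0002,  0.0196]), 'shift', array([ 0.987 , -0.737 ,  0.6395]))
```

Request:
send_rows --moves "0 0 0.003 0.1 -0.08 0 -0.3; 0 0 0.006 0.25 -0.18 0 -0.3; 0 0 0.01 0.4 -0.3 0 -0.3; 0 0 0.014 0.55 -0.41 0 -0.3; 0 0 0.018 0.7 -0.52 0.05 -0.3; 0 0 0.02 0.83 -0.62 0.1 -0.3; 0 0 0.02 0.94 -0.7 0.18 -0.3; 0 0 0.02 0.987 -0.737 0.25 -0.3; 0 0 0.02 0.987 -0.737 0.32 -0.3; 0 0 0.02 0.987 -0.737 0.36 -0.3; 0 0 0.02 0.987 -0.737 0.36 -0.3"

```text
time: 12.12
eef_pos: [0.6107, 0.1702, 0.0793]
tcp_rot: [0.996, 0.094, -0.001, 0.0]
contact_force: [-0.6, 0.3, -1.6]
opening: 0.526
finger_force: 42.8
```

Run:
```python
from plant import ctrl
from h import *
c=ctrl.read_camera("side");t=ctrl.read_camera("top")
s=ctrl.get_state(); print(s["time"],s["eef_pos"],s["opening"])
f=lambda im,r0,r1,a,b,k:cv2.resize(im[r0:r1,a:b],None,fx=k,fy=k,interpolation=cv2.INTER_CUBIC)
x=f(c["image"],220,320,140,240,4);y=f(t["image"],120,220,150,250,4)
z=s["eef_pos"][2]-.021
for hx,hy in((-29,-23),(29,-23),(29,23),(-29,23)):
    a=np.radians(11); p=s["eef_pos"]+np.array([(hx*np.cos(a)-hy*np.sin(a))/1000,(hx*np.sin(a)+hy*np.cos(a))/1000,-.021])
    print(np.array(proj(c,p))-[140,220], "x4:",(np.array(proj(c,p))-[140,220])*4)
cv2.imwrite("pics/s5.png",np.hstack([x,y])[:,:,::-1])
print(goto(s,.612,.171,.025,11))
```

```text
12.225 [0.61186443 0.17052197 0.08092153] 0.5285633497910804
[66.5270479  36.90582343] x4: [266.10819159 147.62329372]
[38.84738324 30.10072232] x4: [155.38953297 120.40288926]
[27.48356329 48.39006511] x4: [109.93425317 193.56026043]
[56.13830243 55.76495129] x4: [224.55320971 223.05980516]
('turn', array([ 0.    , -0.0001, -0.0005]), 'shift', array([ 0.0009, -0.0023,  0.2796]))
```

View pics/s5.png

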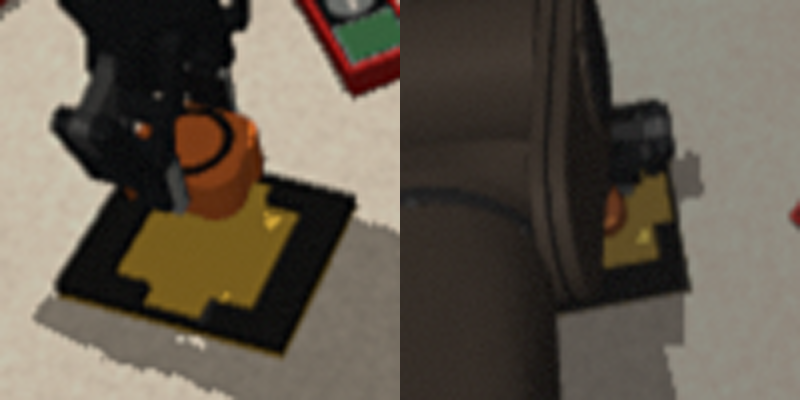

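The held tape (215,165) matches the predicted outline over the cut-out, so I'll lower it.

Request:
send_rows --moves "0 0 0 0 -0.002 0.06 -0.3; 0 0 0 0 -0.002 0.13 -0.3; 0 0 0 0 -0.002 0.19 -0.3; 0 0 0 0 -0.002 0.24 -0.3; 0 0 0 0 -0.002 0.26 -0.3; 0 0 0 0 -0.002 0.275 -0.3; 0 0 0 0 -0.002 0.282 -0.3; 0 0 0 0 -0.002 0.282 -0.3"

```text
time: 13.22
eef_pos: [0.612, 0.1716, 0.0253]
tcp_rot: [0.996, 0.095, 0.0, 0.0]
contact_force: [-3.1, -1.0, 4.7]
opening: 0.532
finger_force: 43.4
```

Request:
send_rows --moves "0 0 0 0 0 0 0.1; 0 0 0 0 0 0 0.2; 0 0 0 0 0 0 0.25; 0 0 0 0 0 0 0.25; 0 0 0 0 0 -0.05 0.25; 0 0 0 0 0 -0.15 0.25; 0 0 0 0 0 -0.35 0.5; 0 0 0 0 0 -0.55 0.6; 0 0 0 0 0 -0.6 0.6;0 0 0 0 0 -0.6 0.6"

```text
time: 14.48
eef_pos: [0.6121, 0.1716, 0.1453]
tcp_rot: [0.996, 0.095, 0.001, -0.0]
contact_force: [-0.8, -0.3, -0.4]
opening: 0.801
finger_force: 0.0
```

Run:
```python
from plant import ctrl
from h import *
c=ctrl.read_camera("side")
s=ctrl.get_state(); print(s["time"],s["eef_pos"],s["opening"])
f=lambda im,r0,r1,a,b,k:cv2.resize(im[r0:r1,a:b],None,fx=k,fy=k,interpolation=cv2.INTER_CUBIC)
cv2.imwrite("pics/s6.png",np.hstack([f(c["image"],220,320,140,240,4),f(c["image"],180,280,260,360,4)])[:,:,::-1])
print(goto(s,.469,-.031,.145,7.5));print(goto(s,.469,-.031,.049,7.5))
```

```text
14.525 [0.61107048 0.17142862 0.14352139] 0.797875346465717
('turn', array([-0.    ,  0.0001,  0.0093]), 'shift', array([-0.8882,  0.8603, -0.0068]))
('turn', array([-0.    ,  0.0001,  0.0093]), 'shift', array([-0.8878,  0.8603,  0.4732]))
```

View pics/s6.png

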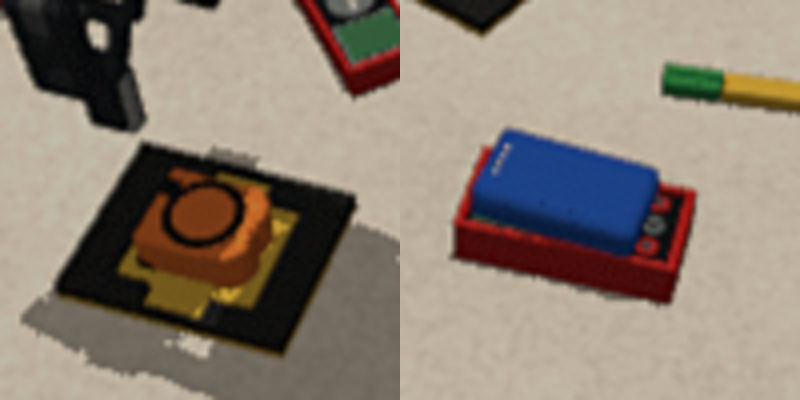

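The tape lies flat in its cut-out (205,225) and the power bank is undisturbed. Power bank next.

Request:
send_rows --moves "0 0 0.003 -0.2 0.2 0 0.6; 0 0 0.006 -0.4 0.39 0 0.6; 0 0 0.009 -0.6 0.58 0 0.6; 0 0 0.009 -0.77 0.75 0 0.6; 0 0 0.009 -0.888 0.86 0 0.6; 0 0 0.009 -0.888 0.86 0.1 0.6; 0 0 0.009 -0.888 0.86 0.25 0.6; 0 0 0.009 -0.888 0.86 0.37 0.6; 0 0 0.009 -0.888 0.86 0.44 0.6; 0 0 0.009 -0.888 0.86 0.47 0.6; 0 0 0.009 -0.888 0.86 0.47 0.6; 0 0 0.009 -0.888 0.86 0.47 0.6"

```text
time: 16.02
eef_pos: [0.4703, -0.031, 0.0508]
tcp_rot: [0.998, 0.066, 0.001, 0.0]
contact_force: [-0.1, -0.4, -0.3]
opening: 0.798
finger_force: 0.0
```

Run:
```python
from plant import ctrl
from h import *
c=ctrl.read_camera("side")
s=ctrl.get_state(); print(s["time"],s["eef_pos"],s["opening"],s["contact_force"])
f=lambda im,r0,r1,a,b,k:cv2.resize(im[r0:r1,a:b],None,fx=k,fy=k,interpolation=cv2.INTER_CUBIC)
cv2.imwrite("pics/s7.png",f(c["image"],180,280,240,360,5)[:,:,::-1])
```

```text
16.075 [ 0.47032802 -0.03104762  0.05085006] 0.8007138868940834 [-0.14023477  1.70176347  0.32156964]
```

View pics/s7.png

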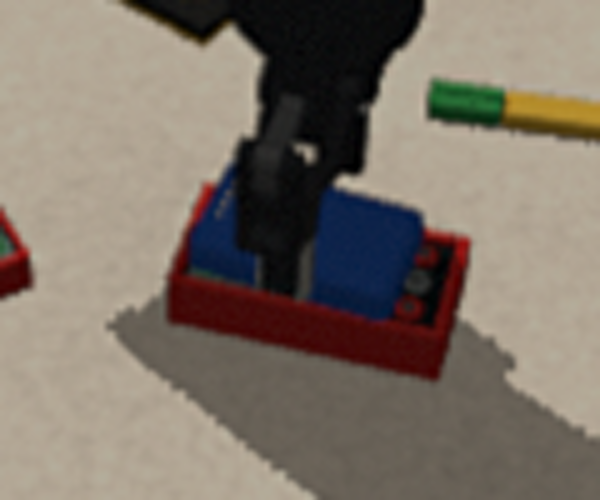

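The near finger (283,290) is beside the power bank, clear of the red frame. Closing now.

Request:
send_rows --moves "0 0 0 0 0 0 0.4; 0 0 0 0 0 0 0.2; 0 0 0 0 0 0 -0.1; 0 0 0 0 0 0 -0.1; 0 0 0 0 0 0 -0.1; 0 0 0 0 0 -0.02 -0.1; 0 0 0 0 0 -0.08 -0.1; 0 0 0 0 0 -0.2 -0.1; 0 0 0 0 0 -0.35 -0.1;0 0 0 0 0 -0.4 -0.1;0 0 0 0 0 -0.4 -0.1" --newtons 50

```text
time: 17.45
eef_pos: [0.4698, -0.031, 0.1304]
tcp_rot: [0.998, 0.066, 0.001, 0.0]
contact_force: [0.4, -0.1, -2.1]
opening: 0.618
finger_force: 53.1
```

Run:
```python
from plant import ctrl
from h import *
s=ctrl.get_state(); print(s["time"],s["eef_pos"],s["opening"],s["qpos"]); print(goto(s,.425,.305,.1308,0)); print(goto(s,.425,.305,.07,0))
```

```text
17.45 [ 0.46977627 -0.03097704  0.13043197] 0.6177261310232306 [-2.81805560e-01 -3.95462807e-02  2.16122592e+00 -7.41644872e-05
  1.01841775e+00  1.15618150e+00]
('turn', array([ 0.0001, -0.0002,  0.0211]), 'shift', array([ 6.0000e-04, -1.6947e+00, -3.0000e-03]))
('turn', array([ 0.0001, -0.0002,  0.0211]), 'shift', array([ 2.0000e-04, -1.6949e+00,  3.0100e-01]))
```

Request:
send_rows --moves "0 0 0 0 -0.08 0 -0.1; 0 0 0.002 0 -0.2 0 -0.1; 0 0 0.005 0 -0.35 0 -0.1; 0 0 0.007 0 -0.5 0 -0.1; 0 0 0.009 0 -0.65 0 -0.1; 0 0 0.011 0 -0.8 0 -0.1; 0 0 0.012 0 -0.9 0 -0.1; 0 0 0.012 0 -0.95 0 -0.1; 0 0 0.012 0 -0.95 0 -0.1"

```text
time: 18.58
eef_pos: [0.4436, 0.158, 0.1291]
tcp_rot: [1.0, 0.029, -0.001, 0.0]
contact_force: [0.2, 0.8, -1.6]
opening: 0.617
finger_force: 53.0
```

Run:
```python
from plant import ctrl
from h import *
s=ctrl.get_state(); print(s["time"],s["eef_pos"],s["opening"],s["qpos"]); print(goto(s,.425,.305,.07,0))
```

```text
18.575 [0.44359425 0.15798793 0.12910348] 0.616791618879859 [ 1.26271485e-01 -3.55520335e-02  2.16015888e+00 -1.72134339e-04
  1.01863121e+00  1.63815114e+00]
('turn', array([0.    , 0.0003, 0.0094]), 'shift', array([-0.049 , -0.7393,  0.2954]))
```

Request:
send_rows --moves "0 0 0.001 0 -0.1 0 -0.1; 0 0 0.003 -0.01 -0.25 0 -0.1; 0 0 0.005 -0.02 -0.4 0 -0.1; 0 0 0.007 -0.04 -0.54 0 -0.1; 0 0 0.009 -0.05 -0.66 0.04 -0.1; 0 0 0.009 -0.05 -0.74 0.1 -0.1; 0 0 0.009 -0.05 -0.74 0.18 -0.1; 0 0 0.009 -0.05 -0.74 0.25 -0.1; 0 0 0.009 -0.05 -0.74 0.29 -0.1; 0 0 0.009 -0.05 -0.74 0.29 -0.1"

```text
time: 19.82
eef_pos: [0.4255, 0.3038, 0.0709]
tcp_rot: [1.0, 0.0, -0.001, 0.0]
contact_force: [0.2, 0.7, -1.1]
opening: 0.616
finger_force: 53.0
```

Run:
```python
from plant import ctrl
from h import *
c=ctrl.read_camera("side")
s=ctrl.get_state(); print(s["time"],s["eef_pos"],s["opening"],s["qpos"]); print(goto(s,.425,.305,.0248,0))
for hx,hy in((-45,-27),(45,-27),(45,27),(-45,27)):
    p=s["eef_pos"]+np.array([hx,hy,1.2])/1000; print((np.array(proj(c,p))-[160,290])*4)
    print("  cut",(np.array(proj(c,[.425+hx/45*.053,.305+hy/27*.035,.004]))-[160,290])*4)
f=lambda im,r0,r1,a,b,k:cv2.resize(im[r0:r1,a:b],None,fx=k,fy=k,interpolation=cv2.INTER_CUBIC)
cv2.imwrite("pics/s8.png",f(c["image"],290,420,160,310,4)[:,:,::-1])
```

```text
19.875 [0.42598171 0.30419228 0.07167691] 0.6138101715385363 [ 4.26176604e-01  1.72784114e-01  2.06358333e+00 -7.79519241e-05
  9.05738310e-01  1.99673178e+00]
('turn', array([0.    , 0.0001, 0.    ]), 'shift', array([-0.0048, -0.0041,  0.2344]))
[427.08135655 293.29765806]
  cut [458.89422417 364.53070452]
[228.02028669 190.735241  ]
  cut [241.24133832 249.67950921]
[146.60395036 308.28419134]
  cut [143.79514734 395.567275  ]
[353.08426804 422.71576427]
  cut [371.32303516 526.60559197]
```

View pics/s8.png

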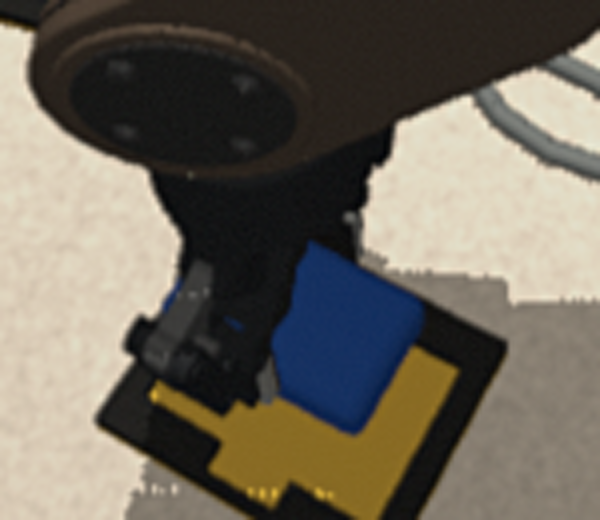

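The power bank's corners, (425,300) and (355,425), match the prediction, and so does the cut-out corner at (459,368). Lowering it now.

Request:
send_rows --moves "0 0 0 -0.005 -0.004 0.05 -0.1; 0 0 0 -0.005 -0.004 0.11 -0.1; 0 0 0 -0.005 -0.004 0.16 -0.1; 0 0 0 -0.005 -0.004 0.2 -0.1; 0 0 0 -0.005 -0.004 0.22 -0.1; 0 0 0 -0.005 -0.004 0.23 -0.1; 0 0 0 -0.005 -0.004 0.238 -0.1; 0 0 0 -0.005 -0.004 0.238 -0.1"

```text
time: 20.88
eef_pos: [0.4252, 0.3056, 0.0249]
tcp_rot: [1.0, 0.0, 0.0, -0.0]
contact_force: [-2.0, -0.1, 1.4]
opening: 0.613
finger_force: 53.4
```

Request:
send_rows --moves "0 0 0 0 0 0 0.3; 0 0 0 0 0 0 0.38; 0 0 0 0 0 0 0.4; 0 0 0 0 0 0 0.4; 0 0 0 0 0 -0.05 0.4; 0 0 0 0 0 -0.15 0.4; 0 0 0 0 0 -0.35 0.5; 0 0 0 0 0 -0.55 0.8; 0 0 0 0 0 -0.6 0.8;0 0 0 0 0 -0.6 0.8"

```text
time: 22.12
eef_pos: [0.4251, 0.3055, 0.1449]
tcp_rot: [1.0, 0.0, 0.001, -0.0]
contact_force: [-0.4, -0.2, 0.6]
opening: 0.903
finger_force: 0.0
```

Request:
send_rows --moves "0 0 0 0.05 0.15 0 0.8; 0 0 -0.01 0.1 0.35 0 0.8; 0 0 -0.02 0.15 0.55 0 0.8; 0 0 -0.025 0.2 0.75 0 0.8; 0 0 -0.03 0.22 0.9 0 0.8; 0 0 -0.03 0.22 0.9 0 0.8; 0 0 -0.03 0.22 0.9 0 0.8"

```text
time: 23.0
eef_pos: [0.4681, 0.1258, 0.1429]
tcp_rot: [0.996, 0.094, -0.001, -0.0]
contact_force: [0.9, 0.1, -0.5]
opening: 0.901
finger_force: 0.0
```

Run:
```python
from plant import ctrl
from h import *
c=ctrl.read_camera("top");d=ctrl.read_camera("side")
s=ctrl.get_state(); print(s["time"],s["eef_pos"],s["opening"])
f=lambda im,r0,r1,a,b,k:cv2.resize(im[r0:r1,a:b],None,fx=k,fy=k,interpolation=cv2.INTER_CUBIC)
cv2.imwrite("pics/s9.png",np.hstack([f(c["image"],140,290,110,310,2.5),f(d["image"],190,340,260,380,2.5)])[:,:,::-1])
h=cv2.cvtColor(d["image"],cv2.COLOR_RGB2HSV)
m=cv2.inRange(h,(105,100,40),(125,255,255)); v,u=np.nonzero(m[330:,150:320]); 
print("pb side",len(u),rect([plane(d,a+150,b+330,.026)[:2] for a,b in zip(u,v)]))
m=cv2.inRange(h,(0,120,50),(5,255,255))|cv2.inRange(h,(170,120,50),(180,255,255)); m[:190]=0;m[265:]=0;m[:,:265]=0;m[:,345:]=0
v,u=np.nonzero(m); print("mm red side",len(u),rect([plane(d,a,b,.03)[:2] for a,b in zip(u,v)]),u.min(),u.max(),v.min(),v.max())
print(goto(s,.466,-.031,.145,11.5));print(goto(s,.466,-.031,.022,11.5))
```

```text
23.1 [0.46841905 0.12625096 0.14352561] 0.9034711108125109
pb side 1940 [4.239e+02 3.086e+02 9.080e+01 5.470e+01 1.000e-01]
mm red side 845 [461.5 -18.1 121.   80.3  11.6] 273 333 217 255
('turn', array([-0.0001,  0.0002, -0.0017]), 'shift', array([-0.1606,  0.7698, -0.0075]))
('turn', array([-0.0001,  0.0002, -0.0017]), 'shift', array([-0.1597,  0.7701,  0.6075]))
```

View pics/s9.png

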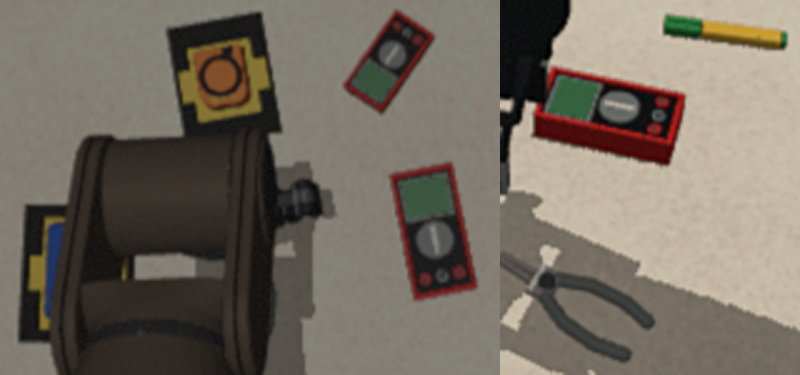

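The tape sits centred in its tile (220,75) and the power bank is in its own. The multimeter lies clear, centred at (434,232). It's next.

Request:
send_rows --moves "0 0 0 -0.03 0.15 0 0.8; 0 0 0 -0.08 0.35 0 0.8; 0 0 -0.002 -0.12 0.55 0 0.8; 0 0 -0.002 -0.15 0.7 0 0.8; 0 0 -0.002 -0.16 0.77 0 0.8; 0 0 -0.002 -0.16 0.77 0.1 0.8; 0 0 -0.002 -0.16 0.77 0.25 0.8; 0 0 -0.002 -0.16 0.77 0.4 0.8; 0 0 -0.002 -0.16 0.77 0.52 0.8; 0 0 -0.002 -0.16 0.77 0.59 0.8; 0 0 -0.002 -0.16 0.77 0.61 0.8; 0 0 -0.002 -0.16 0.77 0.61 0.8"

```text
time: 24.6
eef_pos: [0.4671, -0.0317, 0.0227]
tcp_rot: [0.995, 0.101, 0.0, 0.0]
contact_force: [-0.1, 0.2, -0.7]
opening: 0.9
finger_force: 0.0
```

Request:
send_rows --moves "0 0 0 0 0 0 0.6; 0 0 0 0 0 0 0.4; 0 0 0 0 0 0 0.1; 0 0 0 0 0 0 0.1; 0 0 0 0 0 0 0.1; 0 0 0 0 0 0 0.1" --newtons 60

```text
time: 25.35
eef_pos: [0.4674, -0.0318, 0.0237]
tcp_rot: [0.995, 0.101, 0.001, 0.0]
contact_force: [-1.5, 1.2, 5.2]
opening: 0.683
finger_force: 65.3
```

Request:
send_rows --moves "0 0 0 0 0 -0.02 0.1; 0 0 0 0 0 -0.08 0.1; 0 0 0 0 0 -0.2 0.1; 0 0 0 0 0 -0.35 0.1; 0 0 0 0 0 -0.45 0.1; 0 0 0 0 0 -0.45 0.1; 0 0 0 0 0 -0.45 0.1"

```text
time: 26.22
eef_pos: [0.4659, -0.0317, 0.1116]
tcp_rot: [0.995, 0.101, -0.001, -0.0]
contact_force: [-0.4, -0.3, -2.9]
opening: 0.685
finger_force: 65.0
```

Run:
```python
from plant import ctrl
from h import *
s=ctrl.get_state(); print(s["time"],s["eef_pos"],s["opening"],s["qpos"]); print(goto(s,.425,-.352,.113,2.3))
```

```text
26.225 [ 0.46588108 -0.03165029  0.11157967] 0.6847093298794075 [-2.85586032e-01 -1.68660666e-02  2.17922166e+00 -1.04495049e-04
  9.80636991e-01  1.08335953e+00]
('turn', array([-0.0001,  0.0002,  0.0257]), 'shift', array([-0.5215,  1.5282, -0.0073]))
```

Request:
send_rows --moves "0 0 0.002 -0.02 0.08 0 0.1; 0 0 0.005 -0.06 0.2 0 0.1; 0 0 0.008 -0.11 0.34 0 0.1; 0 0 0.01 -0.16 0.48 0 0.1; 0 0 0.013 -0.21 0.62 0 0.1; 0 0 0.015 -0.26 0.76 0 0.1; 0 0 0.015 -0.3 0.86 0 0.1; 0 0 0.015 -0.31 0.9 0 0.1; 0 0 0.015 -0.31 0.9 0 0.1"

```text
time: 27.35
eef_pos: [0.4416, -0.221, 0.1118]
tcp_rot: [0.999, 0.053, -0.0, -0.0]
contact_force: [0.2, 1.1, -2.9]
opening: 0.683
finger_force: 65.0
```

Run:
```python
from plant import ctrl
from h import *
s=ctrl.get_state(); print(s["time"],s["eef_pos"],s["opening"],s["qpos"]); print(goto(s,.425,-.352,.07,2.3))
```

```text
27.35 [ 0.44158584 -0.22096991  0.11175331] 0.6832180587183774 [-6.69836751e-01  4.40909256e-02  2.11709807e+00  1.97885397e-04
  9.81620737e-01  7.94573961e-01]
('turn', array([-0.0002,  0.0001,  0.0105]), 'shift', array([-0.1518,  0.6429,  0.2083]))
```

Request:
send_rows --moves "0 0 0.002 -0.02 0.09 0 0.1; 0 0 0.004 -0.05 0.22 0 0.1; 0 0 0.006 -0.09 0.36 0 0.1; 0 0 0.008 -0.12 0.5 0 0.1; 0 0 0.01 -0.15 0.6 0.03 0.1; 0 0 0.01 -0.152 0.643 0.1 0.1; 0 0 0.01 -0.152 0.643 0.17 0.1; 0 0 0.01 -0.152 0.643 0.2 0.1; 0 0 0.01 -0.152 0.643 0.2 0.1"

```text
time: 28.48
eef_pos: [0.4253, -0.3504, 0.0711]
tcp_rot: [1.0, 0.023, -0.001, -0.001]
contact_force: [0.0, -0.5, -3.2]
opening: 0.688
finger_force: 65.1
```

Run:
```python
from plant import ctrl
from h import *
c=ctrl.read_camera("side")
s=ctrl.get_state(); print(s["time"],s["eef_pos"],s["opening"],s["qpos"]); print(goto(s,.425,-.352,.0275,2.3))
for hx,hy in((-60,-30),(60,-30),(60,30),(-60,30)):
    p=s["eef_pos"]+np.array([hx,hy,7])/1000; print((np.array(proj(c,p))-[320,90])*4)
    print("  cut",(np.array(proj(c,[.425+hx/60*.068,-.352+hy/30*.038,.004]))-[320,90])*4)
f=lambda im,r0,r1,a,b,k:cv2.resize(im[r0:r1,a:b],None,fx=k,fy=k,interpolation=cv2.INTER_CUBIC)
cv2.imwrite("pics/s10.png",f(c["image"],90,200,320,440,4)[:,:,::-1])
```

```text
28.525 [ 0.42564832 -0.35090557  0.07193012] 0.6868892655182898 [-8.73420960e-01  2.29080940e-01  1.99539411e+00  9.62386707e-05
  9.18036719e-01  6.51525637e-01]
('turn', array([-0.0001,  0.0001,  0.0009]), 'shift', array([-0.0034,  0.0055,  0.2221]))
[324.34386297 197.5561095 ]
  cut [317.64320952 289.27075588]
[142.35403056 147.24528128]
  cut [122.80199763 231.68955883]
[108.44636717 194.61564654]
  cut [ 81.00822275 292.61130719]
[296.03688702 248.74217005]
  cut [283.05715875 355.49465647]
```

View pics/s10.png

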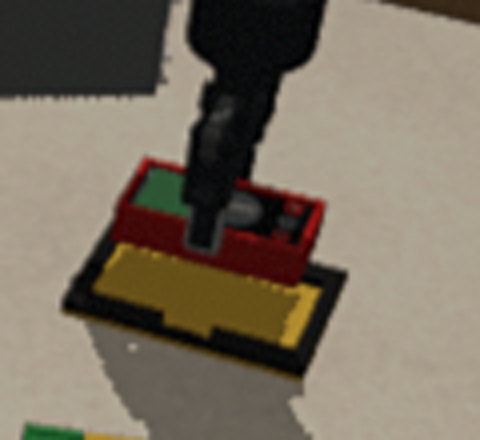

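The multimeter's corners (325,203) and (118,200) sit over the cut-out corners (320,290) and (95,290), within about 2 mm. Lowering it now.

Request:
send_rows --moves "0 0 0.001 -0.003 0.005 0.05 0.1; 0 0 0.001 -0.003 0.005 0.1 0.1; 0 0 0.001 -0.003 0.005 0.15 0.1; 0 0 0.001 -0.003 0.005 0.19 0.1; 0 0 0.001 -0.003 0.005 0.21 0.1; 0 0 0.001 -0.003 0.005 0.22 0.1; 0 0 0.001 -0.003 0.005 0.225 0.1; 0 0 0.001 -0.003 0.005 0.225 0.1"

```text
time: 29.52
eef_pos: [0.4253, -0.353, 0.0278]
tcp_rot: [1.0, 0.019, 0.0, 0.0]
contact_force: [-0.5, -0.5, -0.4]
opening: 0.685
finger_force: 65.2
```

Contact has begun: the weight is off the wrist. Releasing.

Request:
send_rows --moves "0 0 0 0 0 0.005 0.1; 0 0 0 0 0 0.005 0.42; 0 0 0 0 0 0.005 0.5; 0 0 0 0 0 0.005 0.55; 0 0 0 0 0 0.005 0.55; 0 0 0 0 0 -0.05 0.55; 0 0 0 0 0 -0.15 0.55; 0 0 0 0 0 -0.35 0.55; 0 0 0 0 0 -0.6 0.55; 0 0 0 0 0 -0.85 0.55;0 0 0 0 0 -0.85 0.55"

```text
time: 30.9
eef_pos: [0.4272, -0.3552, 0.2041]
tcp_rot: [1.0, 0.019, 0.004, 0.005]
contact_force: [-0.0, 0.3, 0.1]
opening: 0.773
finger_force: 0.0
```

Request:
send_rows --moves "0 0 0 -0.15 0.2 0 0.6; 0 0 0 -0.3 0.4 0 0.6; 0 0 0 -0.45 0.6 0 0.6; 0 0 0 -0.55 0.8 0 0.6; 0 0 0 -0.55 1 0 0.6; 0 0 0 -0.55 1 0 0.6; 0 0 0 -0.55 1 0 0.6"

```text
time: 31.78
eef_pos: [0.3227, -0.5558, 0.1963]
tcp_rot: [1.0, 0.019, -0.0, -0.001]
contact_force: [-0.3, 1.1, 0.7]
opening: 0.803
finger_force: 0.0
```

Run:
```python
from plant import ctrl
from h import *
c=ctrl.read_camera("top");d=ctrl.read_camera("side")
s=ctrl.get_state(); print(s["time"],s["eef_pos"])
h=cv2.cvtColor(c["image"],cv2.COLOR_RGB2HSV); cv2.imwrite("pics/s11.png",cv2.resize(c["image"][130:310,100:460],None,fx=2.2,fy=2.2,interpolation=cv2.INTER_CUBIC)[:,:,::-1])
def m(nm,z,b,*r):
    k=sum(cv2.inRange(h,*q) for q in r); k=cv2.morphologyEx(k[b[0]:b[1],b[2]:b[3]],cv2.MORPH_OPEN,np.ones((2,2))); v,u=np.nonzero(k)
    print(nm,len(u),rect([plane(c,a+b[2],e+b[0],z)[:2] for a,e in zip(u,v)]) if len(u) else 0)
m("mm",.034,(210,295,390,455),((0,120,50),(5,255,255)),((170,120,50),(180,255,255)))
m("pb",.026,(215,285,110,170),((105,100,40),(125,255,255)))
m("tape",.030,(140,205,175,225),((5,120,60),(17,255,255)))
m("tin",.028,(155,185,340,370),((0,0,70),(180,70,255)))
```

```text
31.875 [ 0.32309866 -0.55549147  0.19684067]
mm 388 [ 423.5 -355.7  116.5   61.2    2.2]
pb 810 [4.259e+02 2.993e+02 8.330e+01 5.270e+01 4.000e-01]
tape 363 [607.7 166.1  58.1  47.1  10.9]
tin 204 [ 6.147e+02 -1.975e+02  6.970e+01  6.800e+01 -4.000e-01]
```

View pics/s11.png

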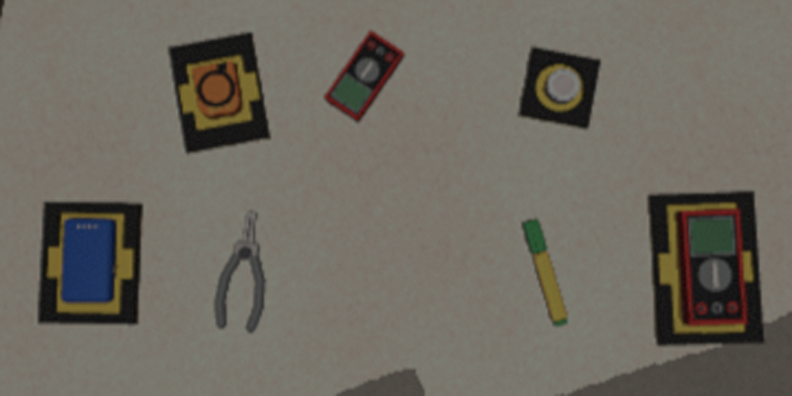

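All four tools lie in their cut-outs: tape (217,88), tin (564,85), power bank (88,260) and multimeter (714,267). All are within about 6 mm of centre, and the pliers and highlighter are where they started. Handing in.

```bash
python3 -c "
from plant import ctrl
print(ctrl.sign_off())"
```

```text
the job is handed in; nothing more can be done
None
```

The pile is taken apart, and the tin, tape measure, power bank and multimeter each lie face up in their own tile, within about 6 mm of centre in the last picture; the job was handed in at about 32 s, but `sign_off()` returned no verdict.

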